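# Open the push-button lock box

### The job

Open the steel lock box on the filing cabinet: with its hinge at the back, count the five keys from the left and press the fourth, then the first, then the third, one at a time, each fully down and let up again, and none of the other two. Then turn the knob a quarter turn clockwise so that the lid springs up, and push the lid right back until it rests fully open. Leave the mug and the hand stamp beside the box where they stand.

Things in the scene. Friction and masses are not known exactly. Their poses are not given: they have to be found in the camera images.
- lock_box: fixed grey steel lock box, 180 deep (x) x 200 wide (y) x 56 high without its lid; origin in the middle of its underside, own x points from the front to the hinge at the back, y to the left, z up; it does not move
- lid (a joint): angle of the lid in rad, a slab 180 x 200 x 26 hinged on the back top edge of the box (hinge line 90 behind the box's origin, 56 up, along its y); 0 shut, 1.8 fully open, leaning back on its stop. Once unlocked and let go, a spring in the hinge lifts it to about 0.9 and holds it there, with up to 4 N at the knob; from there to 1.57 it falls back by its own weight unless pushed on (about 2 N at the front edge), past 1.57 it falls open to its stop
- lid_lip (a point): middle of the front lower edge of the lid, 180 from the hinge line; moves with the lid
- key_1_top (a point): middle of the top of the first key from the left. The five keys are alike, upright steel buttons 17 across in one row along the box's y, 32 apart, standing 9.5 above the lid's top (top about 91 above the cabinet), 45 behind the box's middle. Each springs back; 1.5 N to start, about 5 N fully down, 6 of travel; 5.5 is enough. A code key pressed out of turn stops after 1 to 2. Own z points out of the lid
- key_2_top (a point): the same point of the second key from the left, not in the code
- key_3_top (a point): the same point of the third (middle) key; last in the code
- key_4_top (a point): the same point of the fourth key from the left; first in the code
- key_5_top (a point): the same point of the fifth (rightmost) key, not in the code
- key_1 (a joint): how far the first key is pressed, m, 0 to 0.006
- key_2 (a joint): the same of the second key
- key_3 (a joint): the same of the third key
- key_4 (a joint): the same of the fourth key
- key_5 (a joint): the same of the fifth key
- knob (a joint): angle of the knob, rad: 0 locked, grows clockwise seen from above, stop at 1.5. It is blocked near 0 until the code is entered (do not force it with more than 0.5 N m; freed, it turns with about 0.1 N m); the lid is free from about 0.7; it stays where it is left
- knob_grip (a point): point on the knob's axis at the height to grip. The knob is a black bar 44 long, 13 wide, 29 high, on a low disc 33 across, 40 in front of the box's middle; its long side lies along the box's x when locked. The point is 26 above the lid's top and 7.5 below the top of the bar; the low disc stands 4.5 above the lid's top; own x is the bar's length
- desk_stamp: hand stamp with a round knob, standing upright to the right in front of the box, 27 across, 76 high, origin under its middle; leave alone
- mug: white mug standing right of the stamp, 82 across, 91 high, origin under its middle; leave alone

How it is judged:
By the outcome, as a careful person would: the job done as asked, in the order asked, and still so for the second after the job is handed in, with the robot touching nothing.
It also fails if it takes over 64 s, if anything falls off the work surface, if the arm or the gripper's body presses on something with over 40 N, if the wrist force passes 120 N, or if a joint passes its speed limit or range.

### The arm

A 7-joint arm with a two-finger parallel gripper is mounted at the origin on a cart in front of the work surface, level with it; the furniture and walls round the work are solid. World frame = base frame: x ahead of the robot, y to its left, z up, the work surface at z = 0. Lengths are in m, angles in rad, forces in N, time in s.
With the tool pointing down it reaches from about 0.4 to 0.85 m from the base axis. Payload 4.5 kg.
Tool frame: the origin (TCP) lies between the finger pads; the fingertips stand 11 mm ahead of it and the grasp point (between the pads) lies 8 mm behind it (r.nose_length is the distance from the TCP to the fingertips, in m); z points along the fingers, y is the line along which they close (so a half turn about z gives the same grasp; the last joint's range is limited). The gripper opens to 88 mm and grips with 3 to 60 N. Pads are 18 mm wide; open, the fingers measure 123 mm over their backs; the gripper's body (75 mm by 187 mm) begins 45 mm behind the grasp point.
Start: joints at [1.191, 0.689, -0.195, 1.565, 0.157, 0.902, -0.215], TCP at [0.251, -0.572, 0.25] pointing down, gripper open.
Joint ranges: [-3.01, 3.01], [-0.46, 2.08], [-1.47, 1.51], [0.13, 2.56], [-1, 4.14], [0.04, 2.09], [-2.66, 2.66]. Speed limits (rad/s): [2.57, 2.57, 3.14, 3.14, 3.14, 3.14, 3.14].

### API

Orientations are given as a unit quaternion [x, y, z, w].
In Python, from plant import get_state, snapshot, camera_model, r gives the robot as it stands.
- The arm moves only by the shell command python3 -m inch 'ROWS' [FORCE]. ROWS is text: rows parted by semicolons, each of 7 numbers parted by spaces: the opening, from -1 (shut) to 1 (fully open), then the shift along the tool's x, y, z in m, then the turn, a rotation vector about the tool's x, y, z in rad. A call has 1 to 20 rows; each row shifts and turns the commanded pose from where the row before left it, along the tool's axes as they then stand; what a row does not reach is not made up. A row lasts 1/12 s, in which the tool goes at most 41.7 mm and 7.16 degrees, less where a joint would pass 70% of its speed; a pose out of reach is approached as far as the arm can. A call is refused whole if a number of a shift passes 0.0417 or a number of a turn 0.125, either way. A call with a gripper value outside its range is refused whole. The fingers move at their own pace and stop on an object; FORCE is the grip in N (left out, the last holds). Time passes only in rows, so rows that do not move let the fingers close. It gives the time, the measured TCP pose, the force, the opening and the grip force at its end, in the units of the state.
- get_state(): the state, without advancing time (a new reading comes with each control period).
- snapshot(name): name is "scene" or "top" or "wrist"; returns (picture, depth): 384x512x3 uint8, red, green, blue; 384x512 float32, m along the optical axis (not along the pixel's ray), 0 where there is no reading.
- camera_model(name): a dict with "intrinsics" (3x3 intrinsics, pixels), "view" (4x4, takes a point from world to camera coordinates). Camera axes: x right, y down, z forward; pixel columns grow to the right and rows downward; lengths in m; the calibration is good to about 2 mm. The wrist camera is an equidistant fisheye: a pixel r from the principal point sees the ray r / f radians off the axis. A picture is of the moment at which its call begins: read the wrist's pose just before it. camera_model takes no time and is no camera call; for the wrist camera it gives the pose at the moment of the call.
- r.finish_job(): hands the job in; it is judged then, once.
The state is a dict: "clock": time; "q": joint angles; "qd": joint speeds; "joint_torque": joint torques, N m; "tool_pos": TCP position; "eef_rot": TCP orientation; "contact_force": force on the tool from outside, world axes, zero at the start; "moment": the same for the moment, N m; "opening": opening from 0.0 (shut) to 1.0 (fully open); "finger_force": force on a finger pad.
Only numpy, scipy, OpenCV 4.12 (cv2) and the standard library are available. Lean on these libraries where they do the work, as an engineer would, in place of code of your own. Each camera call takes 0.05 s, during which the arm holds its last target. There are 200 camera calls.

## Working session

There is one attempt and no reset: what is moved stays moved. The work goes in short steps, Python scripts to look and compute and a shell command to move; the robot and the scene stay as the last step left them, time stands still between calls to the robot, and variables do not carry over. Pictures are saved under pics/ and viewed, at most 10 in all, crops included, and the job is handed in when it is done.

```bash
ls; mkdir -p pics; python3 - <<'E'
from plant import *
import cv2,numpy as np
s=get_state();print({k:np.round(v,3).tolist() for k,v in s.items()})
a,d=snapshot("top");b,e=snapshot("scene")
np.savez('s.npz',a=a,d=d,b=b,e=e)
print(camera_model("top"))
cv2.imwrite('pics/top.png',cv2.cvtColor(a,cv2.COLOR_RGB2BGR))
cv2.imwrite('pics/scene.png',cv2.cvtColor(b,cv2.COLOR_RGB2BGR))
E
```

```text
pics
{'clock': 0.0, 'q': [1.191, 0.69, -0.195, 1.566, 0.157, 0.902, -0.215], 'qd': [-0.001, -0.001, -0.001, -0.003, -0.002, 0.001, 0.0], 'joint_torque': [0.0, -52.756, -1.267, -15.343, -0.053, 0.007, 0.0], 'tool_pos': [0.251, -0.572, 0.249], 'eef_rot': [0.979, 0.205, -0.0, -0.001], 'contact_force': [0.012, 0.068, -0.077], 'moment': [0.0, -0.029, -0.03], 'finger_force': 0.0, 'opening': 0.999}
{'intrinsics': array([[395.82395923,   0.        , 256.47918217],
       [  0.        , 395.82395923, 192.44459204],
       [  0.        ,   0.        ,   1.        ]]), 'view': array([[-0.02871819, -0.99900435, -0.03414057,  0.09761309],
       [-0.99310513,  0.03239875, -0.11266106,  0.52823759],
       [ 0.113655  ,  0.03066975, -0.99304678,  0.94284795],
       [ 0.        ,  0.        ,  0.        ,  1.        ]])}
```

View pics/top.png

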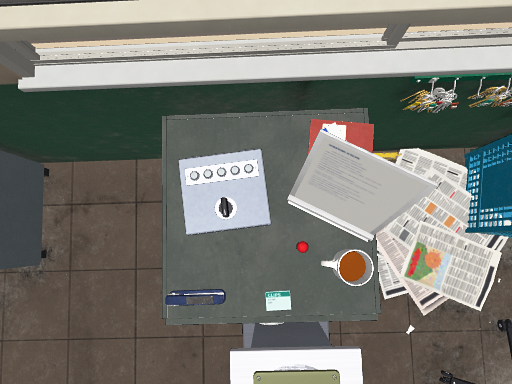

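View pics/scene.png

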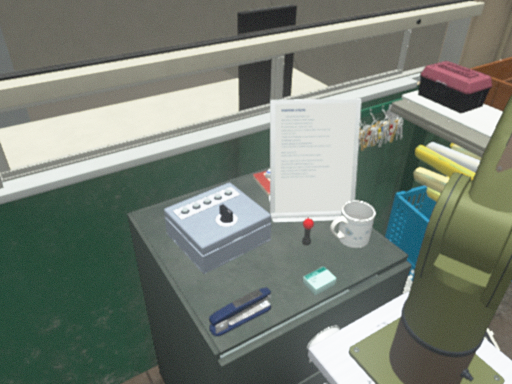

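The top view shows the box at about (225,190), with the keys in a row from (194,175) to (249,169) and the knob at (226,207). The stamp is at (302,247), the mug at (355,267), and a copy stand sits right of the box. Next I'll enlarge the box.

```bash
python3 - <<'E'
import cv2,numpy as np
a=np.load('s.npz')['a'][140:245,170:285]
cv2.imwrite('pics/crop.png',cv2.cvtColor(cv2.resize(a,None,fx=6,fy=6,interpolation=cv2.INTER_CUBIC)[:600],cv2.COLOR_RGB2BGR))
E
```

```text
(no output)
```

View pics/crop.png

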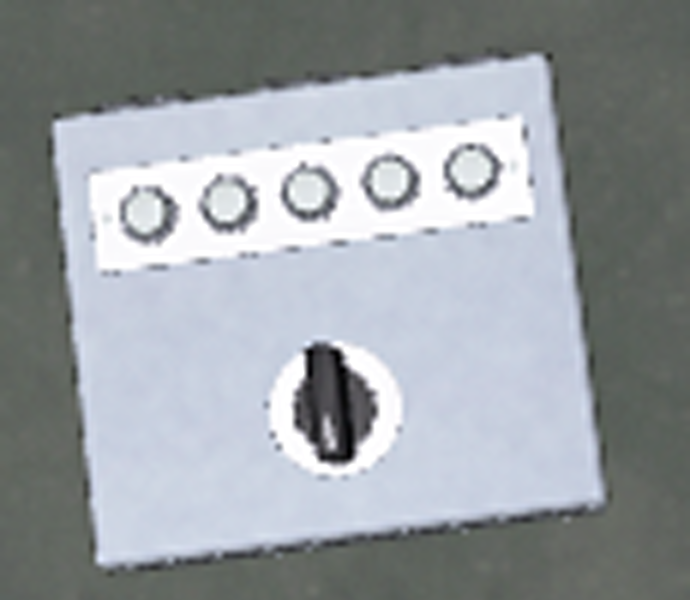

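```bash
cat >h.py <<'E'
from plant import *
import numpy as np
from scipy.spatial.transform import Rotation as R
K=camera_model("top")['intrinsics'];V=camera_model("top")['view']
def ray(u,v,z):
    d=V[:3,:3].T@np.linalg.inv(K)@[u,v,1]; c=-V[:3,:3].T@V[:3,3]
    return c+d*(z-c[2])/d[2]
E
python3 - <<'E'
from h import *
from scipy.optimize import least_squares
C=[(148,213),(229,203),(309,192),(391,181),(471,170),(55,120),(548,55),(605,500),(98,567),(328,403)]
B=[(.045,.064-.032*i,.0915) for i in range(5)]+[(.09,.1,.082),(.09,-.1,.082),(-.09,-.1,.082),(-.09,.1,.082),(-.04,0,.1155)]
P=np.array([ray((u+.5)/6-.5+170,(v+.5)/6-.5+140,b[2]) for (u,v),b in zip(C,B)])
B=np.array(B)
T=lambda p:B[:,:2]@np.array([[np.cos(p[2]),np.sin(p[2])],[-np.sin(p[2]),np.cos(p[2])]])+p[:2]
s=least_squares(lambda p:(T(p)-P[:,:2]).ravel(),[.5,.1,0]);print(s.x)
print(np.round((P[:,:2]-T(s.x))*1000,1).tolist()); print(np.round(T(s.x),4).tolist())
d=np.load('s.npz')['d']
for u,v in [(215,190),(241,215),(194,175),(302,247)]:
    q=np.linalg.inv(K)@[u,v,1]*d[v,u]; print(V[:3,:3].T@(q-V[:3,3]))
# obstacles: heights map of copy stand
vv,uu=np.mgrid[100:300:4,160:450:4];q=(np.linalg.inv(K)@np.stack([uu.ravel(),vv.ravel(),1+0*uu.ravel()]))*d[vv,uu].ravel()
w=(V[:3,:3].T@(q-V[:3,3:4])).T
m=(w[:,2]>.1)&(w[:,0]>.3);print(w[m].min(0),w[m].max(0)); m&=(w[:,0]<.75)&(w[:,1]>-.2);print(np.round(w[m][::6],2).tolist())
print(R.from_quat(get_state()['eef_rot']).as_matrix().round(3).tolist())
E
```

```text
[0.53111939 0.15604535 0.09646901]
[[-0.1, -0.5], [-0.4, -0.4], [-0.2, 0.2], [-0.1, 0.1], [0.1, 0.7], [-1.4, -2.3], [-1.6, 1.2], [2.2, 1.8], [1.5, -0.6], [0.1, -0.1]]
[[0.5697, 0.2241], [0.5728, 0.1922], [0.5759, 0.1604], [0.579, 0.1285], [0.5821, 0.0967], [0.6111, 0.2642], [0.6303, 0.0652], [0.4512, 0.0478], [0.4319, 0.2469], [0.4913, 0.1522]]
[0.53420624 0.17692233 0.08147012]
[0.47364646 0.11718705 0.08300679]
[0.56963564 0.22391911 0.09265051]
[ 0.39610119 -0.02109221  0.07773863]
[ 0.42023935 -0.24241818  0.1001959 ] [0.60651339 0.15308506 0.99913649]
[[0.42, 0.05, 1.0], [0.6, -0.05, 0.29], [0.6, -0.05, 0.28], [0.59, -0.04, 0.26], [0.58, -0.08, 0.29], [0.59, -0.05, 0.25], [0.58, -0.09, 0.29], [0.58, -0.04, 0.23], [0.57, -0.08, 0.27], [0.57, -0.12, 0.3], [0.57, -0.06, 0.24], [0.57, -0.1, 0.27], [0.56, -0.13, 0.3], [0.57, -0.06, 0.22], [0.56, -0.1, 0.26], [0.55, -0.14, 0.29], [0.57, -0.04, 0.19], [0.56, -0.08, 0.23], [0.55, -0.12, 0.26], [0.54, -0.16, 0.3], [0.56, -0.04, 0.18], [0.55, -0.08, 0.21], [0.55, -0.12, 0.25], [0.54, -0.16, 0.28], [0.42, 0.05, 1.0], [0.55, -0.06, 0.18], [0.55, -0.1, 0.21], [0.54, -0.14, 0.25], [0.53, -0.17, 0.28], [0.55, -0.03, 0.13], [0.54, -0.07, 0.17], [0.54, -0.12, 0.22], [0.53, -0.15, 0.25], [0.52, -0.19, 0.28], [0.54, -0.05, 0.13], [0.54, -0.09, 0.18], [0.53, -0.13, 0.21], [0.52, -0.17, 0.25], [0.54, -0.04, 0.11], [0.53, -0.09, 0.15], [0.52, -0.13, 0.19], [0.52, -0.16, 0.23], [0.51, -0.2, 0.26], [0.52, -0.09, 0.14], [0.52, -0.13, 0.18], [0.51, -0.17, 0.22], [0.52, -0.07, 0.11], [0.51, -0.12, 0.15], [0.51, -0.16, 0.19], [0.5, -0.2, 0.23], [0.5, -0.13, 0.14], [0.5, -0.17, 0.18], [0.51, 0.15, 0.12], [0.49, -0.15, 0.14], [0.49, -0.18, 0.18], [0.49, -0.14, 0.12], [0.48, -0.18, 0.16], [0.48, -0.15, 0.11], [0.47, -0.19, 0.15], [0.47, -0.17, 0.12], [0.46, -0.19, 0.11], [0.42, 0.05, 1.0]]
[[0.916, 0.402, -0.001], [0.402, -0.916, 0.001], [-0.0, -0.002, -1.0]]
```

```bash
cat >>h.py <<'E'
def to(x,y,ztip,yaw=None):
    "tool-frame shift to put fingertips at x,y,ztip; yaw turn about tool z needed"
    s=get_state();M=R.from_quat(s['eef_rot'])
    t=np.array([x,y,ztip+r.nose_length])
    print('shift',np.round(M.inv().apply(t-s['tool_pos']),4),'tip',np.round(s['tool_pos']-[0,0,r.nose_length],4),'F',np.round(s['contact_force'],1),'clk',s['clock'],'q',np.round(s['q'],2),'open',s['opening'])
    m=M.as_matrix();print('yaw',np.arctan2(m[1,0],m[0,0]),'tilt',np.round(m[:,2],3))
    if yaw is not None: print('turn',(R.from_matrix(m).inv()*R.from_euler('z',yaw)*R.from_euler('x',np.pi)).as_rotvec().round(4))
E
python3 - <<'E'
from h import *
d=np.load('s.npz')['d']
for u in(180,225,265):
  for v in range(40,125,8):
    q=np.linalg.inv(K)@[u,v,1]*d[v,u]; print(np.round(V[:3,:3].T@(q-V[:3,3]),2),end=' ')
  print()
E
python3 -m inch '-1 0 0 -0.005 0 0 -0.125;-1 0 0 -0.005 0 0 -0.125;-1 0 0 -0.005 0 0 -0.125;-1 0 0 -0.005 0 0 -0.125;-1 0 0 -0.005 0 0 -0.125;-1 0 0 -0.005 0 0 -0.125;-1 0 0 -0.005 0 0 -0.125;-1 0 0 -0.005 0 0 -0.125;-1 0 0 -0.005 0 0 -0.125;-1 0 0 -0.005 0 0 -0.125' 20
python3 -c "
from h import *
to(.4,0,.28,1.667)"
```

```text
[0.89 0.25 0.12] [0.85 0.24 0.15] [0.83 0.24 0.16] [0.82 0.24 0.14] [0.8  0.24 0.14] [0.78 0.24 0.14] [0.8  0.27 0.05] [ 0.8   0.28 -0.01] [ 0.8   0.29 -0.07] [ 0.8   0.31 -0.14] [ 0.73  0.28 -0.  ] 
[0.87 0.14 0.14] [0.84 0.14 0.17] [0.83 0.14 0.15] [0.81 0.14 0.14] [0.79 0.14 0.14] [0.78 0.14 0.14] [0.8  0.15 0.04] [ 0.8   0.16 -0.02] [ 0.8   0.17 -0.08] [ 0.8   0.17 -0.15] [ 0.73  0.16 -0.  ] 
[0.87 0.05 0.14] [0.83 0.05 0.17] [0.83 0.05 0.14] [0.81 0.05 0.14] [0.79 0.05 0.14] [0.78 0.05 0.13] [0.8  0.05 0.03] [ 0.8   0.05 -0.03] [ 0.8   0.05 -0.1 ] [0.74 0.05 0.  ] [ 0.72  0.05 -0.  ] 
clock: 0.93
tool_pos: [0.251, -0.572, 0.2995]
eef_rot: [0.671, 0.741, 0.0, -0.001]
contact_force: [0.8, 0.6, 0.1]
opening: 0.266
finger_force: 0.0
shift [0.5545 0.2049 0.0089] tip [ 0.251  -0.572   0.2885] F [0.8 0.6 0.1] clk 0.9333 q [ 1.39  0.68 -0.56  1.49  0.39  1.08  0.84] open 0.26639476391253786
yaw 1.6698848362697303 tilt [-0.001  0.001 -1.   ]
turn [-0.0006 -0.0009  0.0029]
```

```bash
python3 -m inch '-1 0.034 0.0125 0 0 0 0;-1 0.034 0.0125 0 0 0 0;-1 0.034 0.0125 0 0 0 0;-1 0.034 0.0125 0 0 0 0;-1 0.034 0.0125 0 0 0 0;-1 0.034 0.0125 0 0 0 0;-1 0.034 0.0125 0 0 0 0;-1 0.034 0.0125 0 0 0 0;-1 0.034 0.0125 0 0 0 0;-1 0.034 0.0125 0 0 0 0;-1 0.034 0.0125 0 0 0 0;-1 0.034 0.0125 0 0 0 0;-1 0.034 0.0125 0 0 0 0;-1 0.034 0.0125 0 0 0 0;-1 0.034 0.0125 0 0 0 0;-1 0.034 0.0125 0 0 0 0;-1 0 0 0 0 0 0'
python3 -c "
from h import *
to(.579,.1285,.15,1.667)"
```

```text
clock: 2.35
tool_pos: [0.4021, -0.0042, 0.3005]
eef_rot: [0.669, 0.743, 0.003, -0.0]
contact_force: [1.0, -0.3, 0.7]
opening: 0.01
finger_force: 0.0
shift [0.1128 0.1892 0.1409] tip [ 0.4021 -0.0042  0.2895] F [ 1.  -0.3  0.7] clk 2.35 q [ 0.37  0.37 -0.65  2.11  0.32  0.75 -0.38] open 0.009844211751207083
yaw 1.6757519842675344 tilt [ 0.004  0.005 -1.   ]
turn [ 0.0048 -0.0045  0.0087]
```

```bash
python3 -m inch '-1 0.016 0.027 0.02 0 0 0;-1 0.016 0.027 0.02 0 0 0;-1 0.016 0.027 0.02 0 0 0;-1 0.016 0.027 0.02 0 0 0;-1 0.016 0.027 0.02 0 0 0;-1 0.016 0.027 0.02 0 0 0;-1 0.0168 0.0272 0.02 0.0048 -0.0045 0.0087;-1 0 0 0 0 0 0;-1 0 0 0 0 0 0'
python3 -c "
from h import *
to(.579,.1285,.095,1.667)
a,d=snapshot('wrist')
import cv2
cv2.imwrite('pics/w1.png',cv2.cvtColor(a,cv2.COLOR_RGB2BGR))"
```

```text
clock: 3.1
tool_pos: [0.5775, 0.1187, 0.1579]
eef_rot: [0.676, 0.737, -0.004, -0.001]
contact_force: [-0.9, -0.9, -1.1]
opening: 0.008
finger_force: 0.0
shift [0.0098 0.0028 0.0518] tip [0.5775 0.1187 0.1469] F [-0.9 -0.9 -1.1] clk 3.1 q [-0.01  0.8  -0.47  1.74  0.51  0.74 -0.67] open 0.007571526730157351
yaw 1.656617536715864 tilt [-0.007 -0.005 -1.   ]
turn [-0.0076  0.0041 -0.0104]
```

View pics/w1.png

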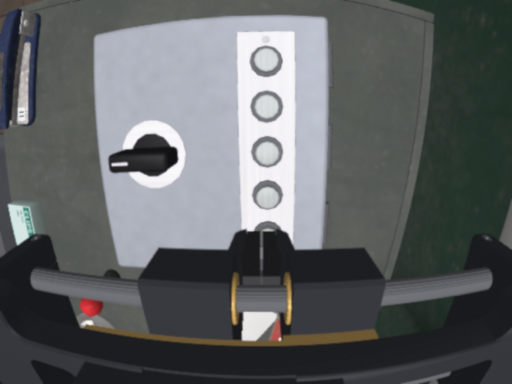

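The wrist view shows keys 1–4 at (266,60), (266,106), (267,151) and (268,195). Key 5 is half hidden behind the tips at (268,228). I'll check those against the model.

```bash
python3 - <<'E'
from h import *
c=camera_model('wrist');k=c['intrinsics'];W=c['view']
for p in [[.5697,.2241,.0915],[.5728,.1922,.0915],[.5759,.1604,.0915],[.579,.1285,.0915],[.5821,.0967,.0915],[.4913,.1522,.1155],list(get_state()['tool_pos']-[0,0,.011])]:
    q=W[:3,:3]@p+W[:3,3];t=np.arctan2(np.hypot(q[0],q[1]),q[2]);n=q[:2]/np.hypot(q[0],q[1]);print((k[:2,2]+k[0,0]*t*n).round(1))
E
python3 -m inch '-1 0.0098 0.0028 0.01 -0.0076 0.0041 -0.0104;-1 0 0 0.02 0 0 0;-1 0 0 0.0 0 0 0;-1 0 0 0.0 0 0 0'
python3 -c "
from h import *
to(.579,.1285,.0915,1.667)"
```

```text
[263.9  56.3]
[264.5 103.2]
[265. 150.]
[265.4 194.8]
[265.8 235.7]
[133.5 159.7]
[260.8 244.7]
clock: 3.48
tool_pos: [0.5788, 0.126, 0.1301]
eef_rot: [0.673, 0.739, -0.0, 0.001]
contact_force: [-0.1, 0.8, 0.5]
opening: 0.005
finger_force: 0.0
shift [0.0025 0.0004 0.0276] tip [0.5788 0.126  0.1191] F [-0.1  0.8  0.5] clk 3.4833 q [-0.04  0.84 -0.45  1.76  0.55  0.67 -0.7 ] open 0.004842951259554183
yaw 1.6646151816126575 tilt [ 0.001 -0.002 -1.   ]
turn [ 0.0012  0.0021 -0.0024]
```

```bash
python3 -m inch '-1 0.0025 0.0004 0.012 0 0 0;-1 0 0 0.012 0 0 0;-1 0 0 0.005 0 0 0;-1 0 0 0.003 0 0 0;-1 0 0 0.003 0 0 0;-1 0 0 0 0 0 0;-1 0 0 0 0 0 0'
python3 -c "
from h import *
to(.579,.1285,.0855,1.667)"
```

```text
clock: 4.07
tool_pos: [0.5801, 0.1302, 0.0967]
eef_rot: [0.673, 0.74, 0.001, 0.002]
contact_force: [-4.7, -2.2, 18.2]
opening: 0.007
finger_force: 9.2
shift [-0.0016 -0.0012  0.0002] tip [0.5801 0.1302 0.0857] F [-4.7 -2.2 18.2] clk 4.0667 q [-0.07  0.89 -0.41  1.77  0.58  0.61 -0.74] open 0.006750685736054314
yaw 1.6654081923115467 tilt [ 0.004 -0.001 -1.   ]
turn [ 0.0036  0.0016 -0.0016]
```

```bash
python3 -m inch '-1 0 0 -0.01 0 0 0;-1 0 0 -0.02 0 0 0;-1 0.032 0 0 0 0 0;-1 0.032 0 0 0 0 0;-1 0.032 0 0 0 0 0;-1 0 0 0 0 0 0;-1 0 0 0 0 0 0'
python3 -c "
from h import *
to(.5697,.2241,.0915,1.667)"
```

```text
clock: 4.65
tool_pos: [0.57, 0.2287, 0.1246]
eef_rot: [0.671, 0.741, 0.001, 0.0]
contact_force: [0.6, -1.3, -0.1]
opening: 0.004
finger_force: 0.0
shift [-0.0046 -0.0008  0.0221] tip [0.57   0.2287 0.1136] F [ 0.6 -1.3 -0.1] clk 4.65 q [-0.22  0.87 -0.44  1.7   0.53  0.7  -0.83] open 0.00436648099387195
yaw 1.6698857464766712 tilt [ 0.002  0.001 -1.   ]
turn [ 0.0025 -0.0011  0.0029]
```

```bash
python3 -m inch '-1 -0.0035 -0.0005 0.008 0 0 0;-1 0 0 0.01 0 0 0;-1 0 0 0.005 0 0 0;-1 0 0 0.004 0 0 0;-1 0 0 0.003 0 0 0;-1 0 0 0 0 0 0;-1 0 0 0 0 0 0'
python3 -c "
from h import *
to(.5697,.2241,.0855,1.667)"
```

```text
clock: 5.23
tool_pos: [0.571, 0.2192, 0.0966]
eef_rot: [0.674, 0.739, -0.001, 0.003]
contact_force: [-4.8, -6.9, 23.3]
opening: 0.006
finger_force: 11.7
shift [ 0.005  -0.0008  0.0001] tip [0.571  0.2192 0.0856] F [-4.8 -6.9 23.3] clk 5.2333 q [-0.22  0.9  -0.41  1.71  0.55  0.64 -0.85] open 0.006443253864051416
yaw 1.6627630547696248 tilt [ 0.003 -0.005 -1.   ]
turn [ 0.0026  0.005  -0.0042]
```

```bash
python3 -m inch '-1 0 0 -0.01 0 0 0;-1 0 0 -0.02 0 0 0;-1 -0.02 0 0 0 0 0;-1 -0.02 0 0 0 0 0;-1 -0.02 0 0 0 0 0;-1 0 0 0 0 0 0;-1 0 0 0 0 0 0;-1 0 0 0 0 0 0;-1 0 0 0 0 0 0'
python3 -c "
from h import *
to(.5759,.1604,.0915,1.667)"
```

```text
clock: 5.98
tool_pos: [0.5761, 0.164, 0.1244]
eef_rot: [0.672, 0.74, 0.001, 0.001]
contact_force: [-0.8, 0.3, 0.3]
opening: 0.005
finger_force: 0.0
shift [-0.0036 -0.0006  0.0219] tip [0.5761 0.164  0.1134] F [-0.8  0.3  0.3] clk 5.9833 q [-0.11  0.85 -0.44  1.74  0.54  0.67 -0.75] open 0.005424998221925974
yaw 1.6668855081566187 tilt [ 0.002  0.001 -1.   ]
turn [ 0.0026 -0.0009 -0.0001]
```

```bash
python3 -m inch '-1 -0.003 -0.0005 0.008 0 0 0;-1 0 0 0.01 0 0 0;-1 0 0 0.005 0 0 0;-1 0 0 0.004 0 0 0;-1 0 0 0.003 0 0 0;-1 0 0 0 0 0 0;-1 0 0 0 0 0 0'
python3 -c "
from h import *
to(.5759,.1604,.0855,1.667)"
python3 -m inch '-1 0 0 -0.01 0 0 0;-1 0 0 -0.04 0 0 0;-1 0 0 -0.02 0 0 0;0.2 0 -0.04 0 0 0 -0.125;0.2 0 0 0 0 0 -0.125;0.2 0 0 0 0 0 -0.125;0.2 0 0 0 0 0 -0.125;0.2 0 0 0 0 0 -0.125;0.2 0 0 0 0 0 -0.125;0.2 0 0 0 0 0 -0.125;0.2 0 0 0 0 0 -0.125;0.2 0 0 0 0 0 -0.125;0.2 0 0 0 0 0 -0.125;0.2 0 0 0 0 0 -0.125;0.2 0 0 0 0 0 -0.125;0.2 0 0 0 0 0 -0.07;0.2 0 0 0 0 0 0;0.2 0 0 0 0 0 0'
python3 -c "
from h import *
to(.4913,.1522,.145,3.238)"
```

```text
clock: 6.57
tool_pos: [0.5758, 0.1597, 0.0966]
eef_rot: [0.673, 0.74, 0.0, 0.002]
contact_force: [-5.4, -3.7, 22.8]
opening: 0.004
finger_force: 11.1
shift [0.0007 0.0001 0.0001] tip [0.5758 0.1597 0.0856] F [-5.4 -3.7 22.8] clk 6.5667 q [-0.12  0.89 -0.41  1.76  0.57  0.61 -0.78] open 0.004237762742268887
yaw 1.6659065058931204 tilt [ 0.003 -0.002 -1.   ]
turn [ 0.003   0.0019 -0.0011]
clock: 8.07
tool_pos: [0.536, 0.1559, 0.1639]
eef_rot: [-0.046, 0.999, -0.0, 0.001]
contact_force: [-1.0, 0.4, 0.3]
opening: 0.601
finger_force: 0.0
shift [0.0449 0.0005 0.0078] tip [0.536  0.1559 0.1529] F [-1.   0.4  0.3] clk 8.0667 q [ 0.12  0.86 -0.88  1.83  0.86  0.88  0.48] open 0.6010471992143721
yaw -3.0497598308259066 tilt [ 0.002 -0.    -1.   ]
turn [-0.0002  0.0018 -0.0046]
```

```bash
python3 -m inch '0.2 0.022 0.0003 0 0 0 -0.004;0.2 0.0225 0.0002 0 0 0 0;0.2 0 0 0 0 0 0;0.2 0 0 0 0 0 0;0.2 0 0 0 0 0 0'
python3 -c "
from h import *
to(.4913,.1522,.091,3.238)"
```

```text
clock: 8.48
tool_pos: [0.4927, 0.1523, 0.1645]
eef_rot: [-0.048, 0.999, -0.0, 0.002]
contact_force: [0.5, -0.3, -0.1]
opening: 0.601
finger_force: 0.0
shift [0.0016 0.0001 0.0625] tip [0.4927 0.1523 0.1535] F [ 0.5 -0.3 -0.1] clk 8.4833 q [ 0.12  0.82 -0.87  1.96  0.89  0.81  0.39] open 0.6012856357997463
yaw -3.0449026603411062 tilt [ 0.004 -0.    -1.   ]
turn [-0.0005  0.0038  0.0003]
```

```bash
python3 -m inch '0.2 0.001 0 0.02 0 0.003 0;0.2 0 0 0.02 0 0 0;0.2 0 0 0.015 0 0 0;0.2 0 0 0.0075 0 0 0;0.2 0 0 0 0 0 0;0.2 0 0 0 0 0 0'
python3 -c "
from h import *
to(.4913,.1522,.091,3.238)"
python3 -m inch '-1 0 0 0 0 0 0;-1 0 0 0 0 0 0;-1 0 0 0 0 0 0;-1 0 0 0 0 0 0;-1 0 0 0 0 0 0;-1 0 0 0 0 0 0;-1 0 0 0 0 0 0' 25
python3 -c "
from h import *
to(.4913,.1522,.091,3.238);print(get_state()['moment'])"
```

```text
clock: 8.98
tool_pos: [0.4915, 0.1523, 0.1019]
eef_rot: [-0.049, 0.999, -0.0, 0.0]
contact_force: [-1.1, 1.0, 0.8]
opening: 0.597
finger_force: 0.0
shift [ 0.0002 -0.     -0.0001] tip [0.4915 0.1523 0.0909] F [-1.1  1.   0.8] clk 8.9833 q [ 0.06  0.9  -0.78  2.    1.03  0.7   0.28] open 0.597365813075831
yaw -3.0443432725160484 tilt [ 0. -0. -1.]
turn [-0.0001  0.      0.0008]
clock: 9.57
tool_pos: [0.4911, 0.1521, 0.1021]
eef_rot: [-0.049, 0.999, -0.0, 0.0]
contact_force: [-1.2, 0.7, 1.5]
opening: 0.145
finger_force: 25.0
shift [-0.0002  0.      0.0001] tip [0.4911 0.1521 0.0911] F [-1.2  0.7  1.5] clk 9.5667 q [ 0.06  0.9  -0.78  2.    1.03  0.7   0.28] open 0.14506129827107236
yaw -3.0435899151866357 tilt [ 0. -0. -1.]
turn [-0.0001  0.0002  0.0016]
[ 0.11711215 -0.11357917  0.01475705]
```

```bash
python3 -m inch '-1 0 0 0 0 0 0.06;-1 0 0 0 0 0 0.06;-1 0 0 0 0 0 0.06;-1 0 0 0 0 0 0.06;-1 0 0 0 0 0 0'
python3 -c "
from h import *
to(.4913,.1522,.091,3.238);print(get_state()['moment'])"
```

```text
clock: 9.98
tool_pos: [0.4911, 0.1526, 0.1021]
eef_rot: [0.071, 0.997, 0.0, 0.0]
contact_force: [0.8, 1.6, 0.5]
opening: 0.143
finger_force: 25.0
shift [-0.0003 -0.0003  0.0001] tip [0.4911 0.1526 0.0911] F [0.8 1.6 0.5] clk 9.9833 q [ 0.03  0.89 -0.73  2.    0.99  0.66  0.07] open 0.1432862882677245
yaw 2.998688397299424 tilt [ 0.  0. -1.]
turn [ 0.0004  0.0004 -0.2393]
[ 0.26200595 -0.13011728 -0.05886448]
```

```bash
python3 -m inch '-1 0 0 0 0 0 0.105;-1 0 0 0 0 0 0.105;-1 0 0 0 0 0 0.105;-1 0 0 0 0 0 0.105;-1 0 0 0 0 0 0.105;-1 0 0 0 0 0 0.105;-1 0 0 0 0 0 0.105;-1 0 0 0 0 0 0.105;-1 0 0 0 0 0 0.105;-1 0 0 0 0 0 0.105;-1 0 0 0 0 0 0.105;-1 0 0 0 0 0 0.105;-1 0 0 0 0 0 0;-1 0 0 0 0 0 0'
python3 -c "
from h import *
to(.4913,.1522,.091,1.738);print(get_state()['moment'])"
```

```text
clock: 11.15
tool_pos: [0.4925, 0.1539, 0.1024]
eef_rot: [0.643, 0.766, 0.002, 0.0]
contact_force: [4.8, 4.2, -0.2]
opening: 0.141
finger_force: 25.0
shift [-0.0015 -0.0015  0.0004] tip [0.4925 0.1539 0.0914] F [ 4.8  4.2 -0.2] clk 11.15 q [-0.14  0.82 -0.41  2.01  0.71  0.46 -0.92] open 0.1410217436513039
yaw 1.744242068229691 tilt [ 0.003  0.003 -1.   ]
turn [ 0.0035 -0.0023  0.0062]
[ 0.75877053 -0.69713499 -0.0561414 ]
```

```bash
python3 -m inch '0.1 0 0 0 0 0 0;0.1 0 0 0 0 0 0;0.1 0 0 -0.04 0 0 0;0.1 0 0 -0.04 0 0 0;0.1 0 -0.01 -0.04 0 0 0;0.1 0 -0.02 -0.04 0 0 0;0.1 0 -0.02 -0.04 0 0 0;0.1 0 -0.02 -0.02 0 0 0;0.1 0 -0.02 0 0 0 0;0.1 0 -0.02 0 0 0 0;-1 0 0 0 0 0 0;-1 0 0 0 0 0 0;-1 0 0 0 0 0 0'
python3 -c "
from h import *
to(.42,.14,.3,1.667)
import cv2
a,d=snapshot('scene');cv2.imwrite('pics/s2.png',cv2.cvtColor(a,cv2.COLOR_RGB2BGR))"
```

```text
clock: 12.23
tool_pos: [0.3856, 0.1335, 0.3162]
eef_rot: [0.645, 0.764, -0.001, 0.0]
contact_force: [-0.3, -1.0, -0.1]
opening: 0.344
finger_force: 0.0
shift [0.0007 0.035  0.0052] tip [0.3856 0.1335 0.3052] F [-0.3 -1.  -0.1] clk 12.2333 q [ 0.08  0.37 -0.74  2.06  0.34  0.83 -0.68] open 0.3437232698690731
yaw 1.739566176522589 tilt [-0.001 -0.001 -1.   ]
turn [-0.0009  0.0011  0.0726]
```

View pics/s2.png

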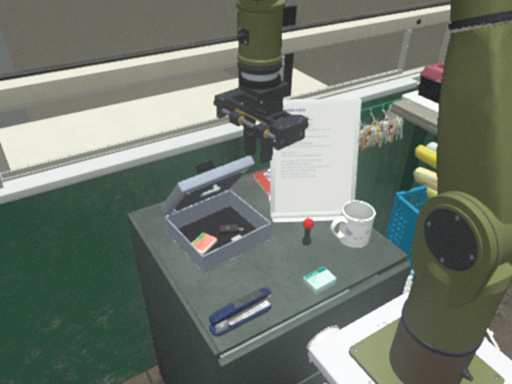

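```bash
python3 -m inch '-1 0 0.01 0.035 0 0 0.0726;-1 0.003 0.015 0.035 0 0 0;-1 0.003 0.015 0.03 0 0 0;-1 0 0.015 0.02 0 0 0;-1 0 0 0 0 0 0;-1 0 0 0 0 0 0;-1 0 0 0 0 0 0'
python3 -c "
from h import *
to(.46,.149,.187,1.667)"
```

```text
clock: 12.87
tool_pos: [0.4391, 0.1462, 0.197]
eef_rot: [0.672, 0.74, -0.0, -0.0]
contact_force: [-0.1, 0.9, -0.1]
opening: 0.011
finger_force: 0.0
shift [ 0.0008  0.0211 -0.001 ] tip [0.4391 0.1462 0.186 ] F [-0.1  0.9 -0.1] clk 12.8667 q [-0.07  0.62 -0.55  2.08  0.57  0.59 -0.93] open 0.010806576586930985
yaw 1.6672551820912784 tilt [-0. -0. -1.]
turn [-0.0003  0.0003  0.0003]
```

Push to about x=0.55 first, and check the force.

```bash
python3 -m inch '-1 0 0.02 0 0 0 0;-1 0 0.02 0 0 0 0;-1 0 0.015 -0.001 0 0 0;-1 0 0.015 -0.001 0 0 0;-1 0 0.015 -0.001 0 0 0;-1 0 0.015 -0.001 0 0 0;-1 0 0.01 -0.001 0 0 0;-1 0 0 0 0 0 0'
python3 -c "
from h import *
to(.625,.165,.194,1.667)"
```

```text
clock: 13.53
tool_pos: [0.5508, 0.1567, 0.2036]
eef_rot: [0.673, 0.74, 0.002, 0.001]
contact_force: [0.0, -0.2, 0.0]
opening: 0.007
finger_force: 0.0
shift [ 0.0012  0.0746 -0.0011] tip [0.5508 0.1567 0.1926] F [ 0.  -0.2  0. ] clk 13.5333 q [-0.03  0.73 -0.58  1.77  0.53  0.8  -0.77] open 0.007035822767989372
yaw 1.6653679648430186 tilt [ 0.004  0.001 -1.   ]
turn [ 0.0042 -0.001  -0.0016]
```

```bash
python3 -m inch '-1 0 0 0 0 0 0;-1 0 0 0 0 0 0'; python3 -c "
from h import *
import cv2
a,d=snapshot('scene');cv2.imwrite('pics/s3.png',cv2.cvtColor(cv2.resize(a[60:290,120:400],None,fx=2.5,fy=2.5),cv2.COLOR_RGB2BGR))"
```

```text
clock: 13.7
tool_pos: [0.5479, 0.1564, 0.2023]
eef_rot: [0.672, 0.74, -0.0, 0.0]
contact_force: [-2.1, -0.2, -0.1]
opening: 0.006
finger_force: 0.9
```

View pics/s3.png

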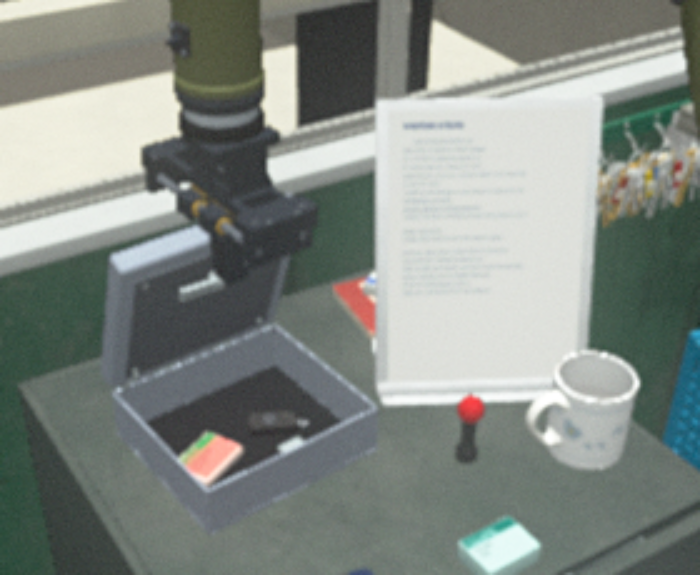

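The lid is resting on the shut fingers with about 2 N, roughly 1.25 rad open. I'll keep pushing.

```bash
python3 -m inch '-1 0 0.012 0 0 0 0;-1 0 0.014 0 0 0 0;-1 0 0.014 0 0 0 0;-1 0 0.014 0 0 0 0;-1 0 0.014 0 0 0 0;-1 0 0.012 0 0 0 0;-1 0 0.01 0 0 0 0;-1 0 0 0 0 0 0;-1 0 0 0 0 0 0;-1 0 0 0 0 0 0;-1 0 0 0 0 0 0;-1 0 0 0 0 0 0;-1 0 0 0 0 0 0'
python3 -c "
from h import *
to(.4,.15,.25,1.667)"
```

```text
clock: 14.83
tool_pos: [0.639, 0.1657, 0.2036]
eef_rot: [0.672, 0.74, 0.001, 0.001]
contact_force: [-0.8, -0.7, 8.2]
opening: 0.006
finger_force: 3.8
shift [ 0.0074 -0.2392 -0.0582] tip [0.639  0.1657 0.1926] F [-0.8 -0.7  8.2] clk 14.8333 q [-0.03  0.84 -0.58  1.49  0.52  0.97 -0.65] open 0.005512115612813407
yaw 1.6672551848665362 tilt [ 0.003  0.    -1.   ]
turn [ 0.0032 -0.0001  0.0003]
```

```bash
python3 -m inch '-1 0 -0.02 0 0 0 0;-1 0 -0.035 0 0 0 0;-1 0 -0.035 0 0 0 0;-1 0 -0.035 -0.01 0 0 0;-1 0 -0.035 -0.02 0 0 0;-1 0 -0.035 -0.02 0 0 0;-1 0 -0.035 0 0 0 0;-1 0 0 0 0 0 0;-1 0 0 0 0 0 0;-1 0 0 0 0 0 0;-1 0 0 0 0 0 0'
python3 -c "
from h import *
import cv2
print(get_state()['contact_force'])
a,d=snapshot('scene');cv2.imwrite('pics/s4.png',cv2.cvtColor(cv2.resize(a[60:290,120:400],None,fx=2.5,fy=2.5),cv2.COLOR_RGB2BGR))"
```

```text
clock: 15.75
tool_pos: [0.4106, 0.1434, 0.2515]
eef_rot: [0.673, 0.74, 0.0, 0.0]
contact_force: [0.7, 0.6, 0.4]
opening: 0.011
finger_force: 0.0
[0.71103407 0.635769   0.35148813]
```

View pics/s4.png

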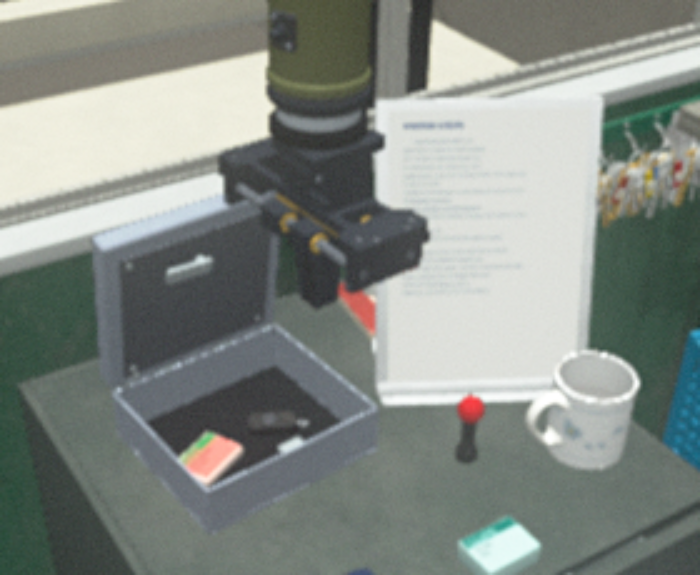

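The lid stands back past vertical, and the mug and stamp are where they were. I'll check the lid's angle from depth.

```bash
python3 - <<'E'
from h import *
c=camera_model('scene');k=c['intrinsics'];W=c['view'];a,d=snapshot('scene')
P=[]
for cx in range(135,260,8):
  for cy in range(295,335,5):
    u,v=int(cx/2.5+120),int(cy/2.5+60)
    P.append(W[:3,:3].T@(np.linalg.inv(k)@[u,v,1]*d[v,u]-W[:3,3]))
P=np.array(P);P=P[np.abs(P-np.median(P,0)).max(1)<.12]
n=np.linalg.svd(P-P.mean(0))[2][2];n*=-np.sign(n[0])
print(n,'angle',np.pi/2+np.arcsin(n[2]),np.ptp((P-P.mean(0))@n))
E
```

```text
[-0.98426286 -0.09956873 -0.14598869] angle 1.4242840323300074 0.006600514079265563
```

```bash
python3 - <<'E'
from h import *
c=camera_model('scene');k=c['intrinsics'];W=c['view'];a,d=snapshot('scene');print(get_state()['clock'])
Rz=R.from_euler('z',-.0965)
def pt(cx,cy):
    u,v=int(round(cx/2.5+120)),int(round(cy/2.5+60)); p=W[:3,:3].T@(np.linalg.inv(k)@[u,v,1]*d[v,u]-W[:3,3])
    return (Rz.apply(p-[.531,.156,0])).round(3)
for cx in(130,150,210,230):print([pt(cx,cy).tolist() for cy in range(225,365,15)])
# predicted lip corners at angles
for A in(1.3,1.42,1.57,1.8):
  o=[]
  for y in(.1,-.1):
    b=[.09-.18*np.cos(A),y,.056+.18*np.sin(A)];p=Rz.inv().apply(b)+[.531,.156,0];q=k@(W[:3,:3]@p+W[:3,3]);o.append(((q[:2]/q[2]-[120,60])*2.5).round())
  print(A,o)
E
```

```text
15.9
[[0.085, 0.061, 0.235], [0.068, 0.071, 0.23], [0.071, 0.072, 0.213], [0.072, 0.072, 0.196], [0.075, 0.073, 0.179], [0.076, 0.075, 0.162], [0.08, 0.074, 0.142], [0.079, 0.077, 0.126], [0.085, 0.076, 0.104], [0.088, 0.077, 0.084]]
[[0.074, 0.047, 0.235], [0.07, 0.05, 0.222], [0.072, 0.05, 0.204], [0.073, 0.052, 0.188], [0.074, 0.053, 0.171], [0.08, 0.052, 0.15], [0.082, 0.052, 0.132], [0.085, 0.053, 0.112], [0.087, 0.054, 0.093], [0.09, 0.054, 0.072]]
[[0.073, -0.016, 0.213], [0.072, -0.015, 0.198], [0.076, -0.016, 0.178], [0.076, -0.015, 0.161], [0.079, -0.015, 0.142], [0.082, -0.015, 0.122], [0.085, -0.016, 0.101], [0.087, -0.016, 0.081], [0.091, -0.017, 0.059], [0.092, -0.016, 0.039]]
[[0.07, -0.037, 0.208], [0.071, -0.036, 0.191], [0.074, -0.037, 0.172], [0.076, -0.038, 0.153], [0.082, -0.041, 0.13], [0.083, -0.04, 0.112], [0.089, -0.042, 0.089], [0.089, -0.042, 0.07], [0.089, -0.04, 0.051], [0.088, -0.039, 0.032]]
1.3 [array([115., 263.]), array([300., 198.])]
1.42 [array([103., 248.]), array([287., 186.])]
1.57 [array([ 89., 234.]), array([271., 173.])]
1.8 [array([ 69., 220.]), array([249., 162.])]
```

```bash
cat > ang.py <<'E'
from h import *
c=camera_model('scene');k=c['intrinsics'];W=c['view'];a,d=snapshot('scene')
Rz=R.from_euler('z',-.0965);P=[]
for v in range(130,230,2):
  for u in range(155,235,2):
    if d[v,u]>0: P.append(Rz.apply(W[:3,:3].T@(np.linalg.inv(k)@[u,v,1]*d[v,u]-W[:3,3])-[.531,.156,0]))
P=np.array(P);best=(0,)
for A in np.arange(.6,2,.02):
    t=np.array([-np.cos(A),np.sin(A)]);n=np.array([-np.sin(A),-np.cos(A)]);Q=P[:,[0,2]]-[.09,.056]
    m=(abs(Q@n)<.004)&(Q@t>.03)&(Q@t<.185)&(abs(P[:,1])<.1)
    best=max(best,(m.sum(),round(A,2)))
print('lid',best,'clk',get_state()['clock'])
E
python3 ang.py; python3 -m inch '-1 0 0 0 0 0 0;-1 0 0 0 0 0 0;-1 0 0 0 0 0 0;-1 0 0 0 0 0 0';python3 ang.py
```

```text
lid (np.int64(772), np.float64(1.46)) clk 15.95
clock: 16.28
tool_pos: [0.4095, 0.1431, 0.2514]
eef_rot: [0.672, 0.74, -0.0, 0.0]
contact_force: [0.5, 0.6, -0.0]
opening: 0.003
finger_force: 0.0
lid (np.int64(859), np.float64(1.7)) clk 16.3333
```

```bash
python3 -m inch '-1 0 0 0 0 0 0;-1 0 0 0 0 0 0;-1 0 0 0 0 0 0;-1 0 0 0 0 0 0;-1 0 0 0 0 0 0;-1 0 0 0 0 0 0';python3 ang.py;  python3 -m inch '-1 0 0 0 0 0 0;-1 0 0 0 0 0 0;-1 0 0 0 0 0 0;-1 0 0 0 0 0 0;-1 0 0 0 0 0 0;-1 0 0 0 0 0 0';python3 ang.py; python3 -c "
from h import *
import cv2
a,d=snapshot('scene');cv2.imwrite('pics/s5.png',cv2.cvtColor(cv2.resize(a[60:290,120:400],None,fx=2.5,fy=2.5),cv2.COLOR_RGB2BGR))"
```

```text
clock: 16.83
tool_pos: [0.4095, 0.1431, 0.2515]
eef_rot: [0.672, 0.74, -0.0, 0.0]
contact_force: [-0.0, -0.5, 0.6]
opening: 0.002
finger_force: 0.0
lid (np.int64(875), np.float64(1.82)) clk 16.8833
clock: 17.38
tool_pos: [0.4095, 0.1431, 0.2514]
eef_rot: [0.672, 0.74, -0.0, 0.0]
contact_force: [-0.0, -1.6, -0.0]
opening: 0.003
finger_force: 0.0
lid (np.int64(886), np.float64(1.82)) clk 17.4333
```

View pics/s5.png

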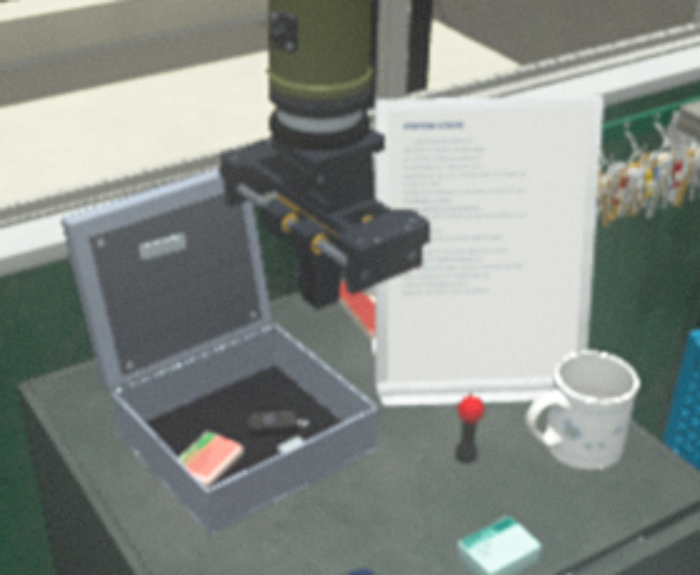

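The lid's left lip corner is now at (66,220), which matches the (69,220) predicted for 1.8 rad, so it is resting fully open. The arm is clear, and the mug and stamp haven't moved.

```bash
python3 -c "
from plant import r
print(r.finish_job())"
```

```text
the job is handed in; nothing more can be done
None
```

I pressed keys 4, 1 and 3 fully down in that order and turned the knob to its stop. The lid now rests fully open at about 1.8 rad, the mug and stamp look unmoved, and I handed the job in at about 17 s with the arm clear.

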